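Let the swing table round: set the air, pull the locking pin and hold it out

TASK

The ring clamped on the little swing table has been marked and must come round to the unloading side. Open the table's air valve (yellow lever) to half, so that the lever stands over the green mark, and leave it there; then grip the black knob of the sprung locking pin, pull it all the way up out of its hole in the table and keep it there while the air turns the table round against its rubber stop. Finish still gripping the knob with the pin held fully up, because I shall swing the table back by hand; leave the other things on the bench alone.

Things in the scene. Friction and masses are not known exactly. Their poses are not given: they have to be found in the camera images.
- fixture: the fixture, fixed to the bench at a new place and yaw each time: grey base plate 180 (x) by 300 (y) by 12 mm. Origin: centre of its underside; x away from the robot at yaw 0, y left, z up. In its frame: aluminium swing table of 150 mm diameter, axis at x 0, y -40, top 56 mm high, steel ring clamped on it (to 80 mm high); brass pipework and ball valve at the left, pin bracket at the right
- seat_hole (a point): mouth of the pin's seat hole (9 mm wide) in the table's top face, 64 mm from the table axis, 56 mm above the bench; turns with the table. Over it stands the pin's dark steel bracket: post at fixture y -132 mm, arm 36 mm wide with its top at 82 mm, guide bush 24 mm across up to 97 mm
- gauge_dial (a point): pressure gauge, 47 mm across, between valve and table (fixture y 58 mm), facing the robot, top 90 mm high. This point: centre of its dial. Its red needle follows the valve: straight up, in the green band, when the valve is half open
- valve_lever (a joint): opening angle of the valve lever in rad: 0 closed (lever along the fixture's +x), 0.785 half open (over the green mark on the round plate under the lever), 1.571 open (along the fixture's +y). Opens counter-clockwise seen from above. Starts at 0 to 0.3; stiff, about 0.16 N m, stays where it is left. The wider it is open, the harder the air pushes the table
- valve_axis (a point): point on the upright axis of the valve lever, at the lever's mid height, 82 mm above the bench (fixture frame x 0, y 100 mm)
- lever_grip (a point): centre of the lever's yellow plastic sleeve, 69 mm out from the lever's axis and 82 mm above the bench; x points outward along the lever, z up. The sleeve is 54 mm long (42 to 96 mm from the axis), 15 mm wide and 14 mm high, with 25 mm and more of free space below it
- pin_lift (a joint): lift of the sprung locking pin in m: 0 seated 8 mm deep in the table's hole, 0.008 the tip just leaves the hole, 0.012 fully up at its stop. A spring pulls it down: 6 N when seated, 12 N fully up. It falls back as soon as it is let go
- lock_pin: the locking pin: upright steel pin of 8 mm diameter with a black round knob on top (grip part 28 mm in diameter, 18 mm high, over a thinner neck; red dot on top). Origin: on the pin axis (fixture frame x 0, y -104 mm), 16 mm below the knob's underside, 84 mm above the bench when seated; z up
- knob_grip (a point): centre of the knob's grip part, on the pin axis: 114 mm above the bench when seated, 126 mm when fully up
- swing_table (a joint): angle of the swing table in rad: 0 locked by the pin, 0.873 (50 degrees) with its lug against the rubber stop. Counter-clockwise seen from above. With the valve half open and the pin out, the air turns it there by itself in about 2 to 3 s; with the pin in its hole it cannot turn
- hex_key: black L-shaped hex key, 88x33x5 mm, lying on the front left of the base plate: a bystander. Origin: centre of its underside
- pliers: red-handled pliers, 56x160x12 mm, lying on the bench in front of the fixture: a bystander. Origin: centre of the underside
- yellow_screwdriver: yellow screwdriver, 190x25x25 mm, lying on the bench behind the fixture: a bystander. Origin: centre of the underside
- red_pen: red pen, 138x12x11 mm, lying on the bench along the right edge of the base plate: a bystander. Origin: centre of the underside

How it is judged:
On the way, in this order (a step that is already met when the one before it is completed fails the run):
1. the valve lever is set to half open (45 degrees, within 8) while the pin is still seated and the table locked (value of joint valve_lever between 0.645 and 0.925 rad and value of joint pin_lift below 0.002 m and value of joint swing_table below 0.06 rad), for 0.3 s.
2. the gripper's fingers hold the locking pin fully up (within 2 mm of its stop) (value of joint pin_lift above 0.01 m and contact force between the fingers and lock_pin above 3 N), for 0.2 s.
At the end, for the whole second after the job is handed in: The fingers still hold the knob (more than 3 N) with the pin within 2 mm of its upper stop, the table has turned round to its rubber stop (within 2.5 degrees), and the valve lever still stands at 45 degrees, within 8 (all of step 2 and value of joint swing_table above 0.83 rad and value of joint valve_lever between 0.645 and 0.925 rad); the arm keeps its last pose, push and grip.
It fails at once if a bystander is moved by more than 30 mm (distance of any of hex_key, pliers, yellow_screwdriver, red_pen from where it was at the start of the episode above 0.03 m).
It also fails if it takes over 45 s, if anything falls off the work surface, if the arm or the gripper's body presses on something with over 40 N, if the wrist force passes 120 N, or if a joint passes its speed limit or range.

ROBOT

A 6-joint arm with a two-finger parallel gripper is mounted at the origin on a cart in front of the work surface, level with it; the furniture and walls round the work are solid. World frame = base frame: x ahead of the robot, y to its left, z up, the work surface at z = 0. Lengths are in m, angles in rad, forces in N, time in s.
With the tool pointing down it reaches from about 0.375 to 0.9 m from the base axis. Payload 3.1 kg.
Tool frame: the origin (TCP) lies between the finger pads; the fingertips stand 8 mm ahead of it and the grasp point (between the pads) lies 11 mm behind it; z points along the fingers, y is the line along which they close (so a half turn about z gives the same grasp; the last joint's range is limited). The gripper opens to 87 mm and grips with 3 to 60 N. Pads are 19 mm wide; open, the fingers measure 117 mm over their backs; the gripper's body (75 mm by 190 mm) begins 51 mm behind the grasp point.
Start: joints at [0.986, 0.527, 1.433, -0, 1.181, -0.178], TCP at [0.247, 0.574, 0.231] pointing down, gripper open.
Joint ranges: [-3.08, 3.08], [-0.75, 2.2], [0.22, 2.44], [-1.43, 4.57], [0, 2.65], [-2.85, 2.85]. Speed limits (rad/s): [2.79, 2.79, 3.14, 3.14, 3.14, 3.14].

INTERFACE

Orientations are given as a unit quaternion [x, y, z, w].
In Python, from rig import robot, vision, job gives the robot as it stands.
- The arm moves only by the shell command python3 -m handwheel 'ROWS' [OPENING] [FORCE]. ROWS is JSON, a list of rows, each a list of 4 numbers: the shift along the tool's x, y, z as a fraction of full scale, then the turn about the tool's z as a fraction of full scale. A call has 1 to 20 rows; each row is the pose to reach, as a shift and turn from the pose commanded when the call began, along the tool's axes at that moment, turning the shorter way round; what a row does not reach only later rows make up. Full scale, the value 1, is 300 mm for a shift and 2 pi rad for a turn. A row lasts 1/12 s, in which the tool goes at most 41.7 mm and 7.16 degrees, less where a joint would pass 70% of its speed; a pose out of reach is approached as far as the arm can. A call with a number of a shift or a turn outside -1 to 1 is refused whole. A call with a gripper value outside its range is refused whole. OPENING is the opening in per cent of the stroke, from 0 (shut) to 100 (fully open), set as the call begins (- or left out, the last holds). The fingers move at their own pace and stop on an object; FORCE is the grip in N (left out, the last holds). Time passes only in rows, so rows that repeat a pose let the fingers close. It gives the time, the measured TCP pose, the force, the opening and the grip force at its end, in the units of the state.
- robot.get_obs(): the state, without advancing time (a new reading comes with each control period).
- vision.camera(name): name is "side" or "top"; returns a dict with "frame" (400x640x3 uint8, red, green, blue), "K" (3x3 intrinsics, pixels), "cam_to_world" (4x4, takes a point from camera to world coordinates). Camera axes: x right, y down, z forward; pixel columns grow to the right and rows downward; lengths in m; the calibration is good to about 2 mm. A picture is of the moment at which its call begins. There is no depth.
- job.hand_in(): hands the job in; it is judged then, once.
Trained networks look in the newest picture that a camera, given by its name, has taken for a name from the list of things; names that differ only in an ending like _2 or _b are one class to them, and where a whole thing is asked for, a point or a joint stands for the part that bears it (a point fixed in the world has none). Each returns a list of dicts, best first, with "conf" (0 to 1); they miss things now and then, are a little off and sometimes report something else, mostly with a low value. They report only what shows in the picture. A call takes as long as a camera call.
- vision.look_for(camera, label): "point" ([row, column] in pixels, amid what is visible of it).
- vision.outline_of(camera, label): "mask" (400x640 bool, what is visible of it) and "point" ([row, column] in pixels, amid what is visible of it).
The state is a dict: "time": time; "q": joint angles; "joint_velocities": joint speeds; "joint_torque": joint torques, N m; "position": TCP position; "tool_rot": TCP orientation; "ft_force": force on the tool from outside, world axes, zero at the start; "moment": the same for the moment, N m; "grip_width": finger opening in m; "grip_force": force on a finger pad.
Only numpy, scipy, OpenCV 4.12 (cv2) and the standard library are available. Lean on these libraries where they do the work, as an engineer would, in place of code of your own. Each camera call takes 0.05 s, during which the arm holds its last target. There are 200 camera calls.

## Working session

There is one attempt and no reset: what is moved stays moved. The work goes in short steps, Python scripts to look and compute and a shell command to move; the robot and the scene stay as the last step left them, time stands still between calls to the robot, and variables do not carry over. Pictures are saved under pics/ and viewed, at most 10 in all, crops included, and the job is handed in when it is done.

```bash
mkdir -p pics; cat > h.py <<'E'
import numpy as np, cv2
from rig import robot, vision, job
def ray(c,p,z):
    K=c["K"];T=np.array(c["cam_to_world"]);d=T[:3,:3]@np.linalg.inv(K)@[p[1],p[0],1];o=T[:3,3]
    return o+d*(z-o[2])/d[2]
def proj(c,P):
    T=np.linalg.inv(c["cam_to_world"]);q=c["K"]@(T[:3,:3]@P+T[:3,3]);return q[:2]/q[2]
H=dict(seat_hole=.056,gauge_dial=.066,valve_axis=.082,lever_grip=.082,knob_grip=.114,lock_pin=.11,hex_key=.014,pliers=.006,yellow_screwdriver=.012,red_pen=.005,fixture=.012,swing_table=.056)
E
python3 - <<'E'
from h import *
for n in("top","side"):
    c=vision.camera(n);cv2.imwrite(f"pics/{n}0.png",c["frame"][:,:,::-1])
    print(n,np.round(c["cam_to_world"],3).tolist())
    for l,z in H.items():
        for r in vision.look_for(n,l)[:2]: print(l,np.round(r["point"],1),round(r["conf"],2),np.round(ray(c,r["point"],z),4))
o=robot.get_obs();print(o["time"],o["position"],o["tool_rot"])
E
```

```text
top [[0.007, -0.995, 0.101, 0.47], [-1.0, -0.006, 0.006, -0.005], [-0.005, -0.101, -0.995, 0.933], [0.0, 0.0, 0.0, 1.0]]
seat_hole [184.3 351.4] 0.71 [ 0.5923 -0.0622  0.056 ]
gauge_dial [187.2 335. ] 0.93 [ 0.5847 -0.0277  0.066 ]
valve_axis [188.  333.7] 0.91 [ 0.5809 -0.0247  0.082 ]
lever_grip [169.9 275.1] 0.78 [0.6173 0.0948 0.082 ]
knob_grip [171.6 383.5] 0.71 [ 0.6097 -0.1212  0.114 ]
lock_pin [169.3 388.1] 0.76 [ 0.615  -0.1309  0.11  ]
hex_key [229.  295.6] 0.45 [0.4996 0.056  0.014 ]
pliers [249.8 359.6] 0.86 [ 0.4557 -0.0833  0.006 ]
yellow_screwdriver [128.7 341.8] 0.6 [ 0.7231 -0.0438  0.012 ]
red_pen [166.7 414.6] 0.67 [ 0.6396 -0.2057  0.005 ]
fixture [184.8 333.8] 0.68 [ 0.5971 -0.0265  0.012 ]
swing_table [181.5 350.5] 0.9 [ 0.5982 -0.0603  0.056 ]
side [[0.978, -0.133, 0.162, 0.421], [-0.209, -0.647, 0.733, -0.644], [0.008, -0.751, -0.661, 0.677], [0.0, 0.0, 0.0, 1.0]]
seat_hole [238.4 337.4] 0.64 [ 0.5871 -0.0635  0.056 ]
seat_hole [250.1 335.2] 0.57 [ 0.5759 -0.0918  0.056 ]
gauge_dial [248.  336.6] 0.61 [ 0.5771 -0.0962  0.066 ]
valve_axis [248.4 338. ] 0.96 [ 0.5752 -0.112   0.082 ]
lever_grip [179.9 334.2] 0.61 [0.6144 0.0786 0.082 ]
knob_grip [239.4 360.6] 0.62 [ 0.6099 -0.1281  0.114 ]
lock_pin [240.4 363.2] 0.63 [ 0.6149 -0.1277  0.11  ]
pliers [245.6 339.6] 0.62 [ 0.6    -0.0372  0.006 ]
pliers [276.9 275. ] 0.59 [ 0.4617 -0.0906  0.006 ]
yellow_screwdriver [240.  407.1] 0.56 [ 0.7358 -0.0552  0.012 ]
red_pen [316.5 382.9] 0.66 [ 0.6329 -0.2149  0.005 ]
fixture [248.8 337.1] 0.98 [ 0.5914 -0.05    0.012 ]
swing_table [238.8 339.7] 0.76 [ 0.5911 -0.0654  0.056 ]
1.3 [0.24726528 0.57398712 0.23056278] [2.01994358e-01 9.79386685e-01 1.03050905e-05 1.25039422e-05]
```

View pics/top0.png

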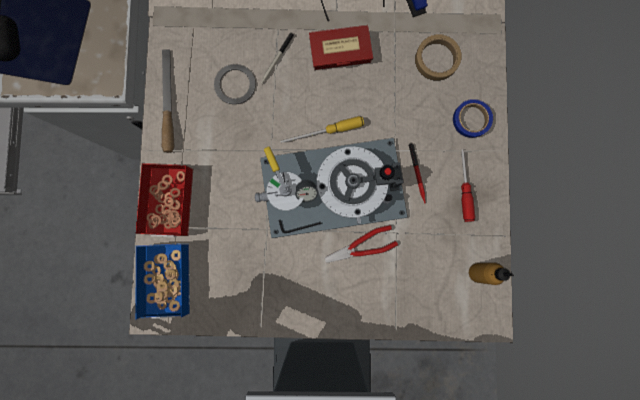

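View pics/side0.png

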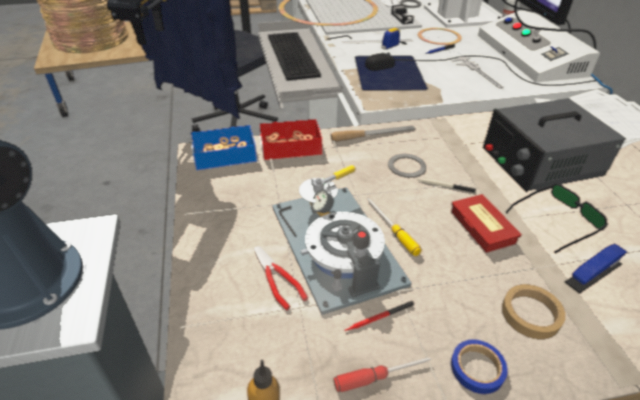

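The top view shows the plate with corners near (261,157), (397,137), (410,216) and (273,237) as column,row. The lever sleeve is at about (270,159), the valve at (285,188), the table at (354,181) and the red dot on the knob at (388,172). The yaw is roughly +8°. Some network points, such as valve_axis, are only whole-fixture centres, so I'll fit the pose to the plate corners and the colours instead.

```bash
cat >> h.py <<'E'
def blob(f,kind,near,r=25):
    h=cv2.cvtColor(f,cv2.COLOR_RGB2HSV).astype(int);H_,S,V=h[...,0],h[...,1],h[...,2]
    m=((H_>20)&(H_<35)&(S>120)&(V>90)) if kind=="y" else (((H_<8)|(H_>172))&(S>150)&(V>90))
    yy,xx=np.mgrid[:400,:640];m&=np.hypot(yy-near[0],xx-near[1])<r
    return m
def cen(m):
    i=np.argwhere(m);return i.mean(0),len(i)
E
python3 - <<'E'
from h import *
from scipy.optimize import least_squares
C={n:vision.camera(n) for n in("top","side")}
t=C["top"];s=C["side"]
rt,n1=cen(blob(t["frame"],"r",(172,388),9)); rs,n2=cen(blob(s["frame"],"r",(236,361),12))
yt,n3=cen(blob(t["frame"],"y",(159,270),16)); ys,n4=cen(blob(s["frame"],"y",(172,345),22))
print(rt,n1,rs,n2,yt,n3,ys,n4)
print("knob",ray(t,rt,.123),ray(s,rs,.123)); print("lev",ray(t,yt,.086),ray(s,ys,.086))
m=None
best=vision.outline_of("top","fixture")[0]["mask"].astype(np.uint8)
hull=cv2.convexHull(np.argwhere(best)[:,::-1].astype(np.int32)); 
c4=np.array([(261,157),(397,137),(410,216),(273,237)],float)
loc=np.array([(.09,.15,.012),(.09,-.15,.012),(-.09,-.15,.012),(-.09,.15,.012)])
g=cv2.cvtColor(t["frame"],cv2.COLOR_RGB2GRAY)
def W(p,l):
    a,b=np.cos(p[2]),np.sin(p[2]);return np.array([p[0]+a*l[0]-b*l[1],p[1]+b*l[0]+a*l[1],l[2]])
def res(p):
    e=[]
    for l,q in zip(loc,c4): e+=list(proj(t,W(p,l))-q)
    k=W(p,(0,-.104,.123))
    e+=list(2*(proj(t,k)-rt[::-1]))+list(2*(proj(s,k)-rs[::-1]));return e
r=least_squares(res,[.597,-.03,.14]);p=r.x;print(p,np.round(r.fun,1))
a=W(p,(0,.1,.082));print("axis",a,"knob",W(p,(0,-.104,.114)))
for q,c in((yt,t),(ys,s)):
    d=ray(c,q,.084)-a;print("lever",np.hypot(*d[:2]),np.arctan2(d[1],d[0])-p[2])
im=t["frame"].copy()[100:260,220:440];im=cv2.resize(im,None,fx=3.5,fy=3.5,interpolation=cv2.INTER_CUBIC)
for l in list(loc)+[(0,.1,.082),(0,-.104,.123),(0,-.04,.08),(.069*np.cos(.785),.1+.069*np.sin(.785),.082)]:
    u=(proj(t,W(p,l))-[220,100])*3.5;cv2.circle(im,tuple(int(v) for v in u),4,(255,0,255),1)
cv2.imwrite("pics/crop.png",im[:,:,::-1])
E
```

```text
[170.91428571 387.54285714] 35 [234.2173913  361.39130435] 23 [158.89655172 270.97701149] 174 [171.30714286 344.4       ] 140
knob [ 0.60954916 -0.12776654  0.123     ] [ 0.61154495 -0.12487943  0.123     ]
lev [0.63923493 0.10314535 0.086     ] [0.64121702 0.09784983 0.086     ]
[ 0.59377892 -0.02580118  0.15928075] [-0.8 -0.3 -3.  -0.7 -2.   0.4 -1.4  0.4  0.7 -0.7 -0.3  3.2]
axis [0.57791811 0.07293298 0.082     ] knob [ 0.61027416 -0.12848471  0.114     ]
lever 0.06882640343629373 0.29929553150168897
lever 0.06967238905377471 0.24537161923915796
```

View pics/crop.png

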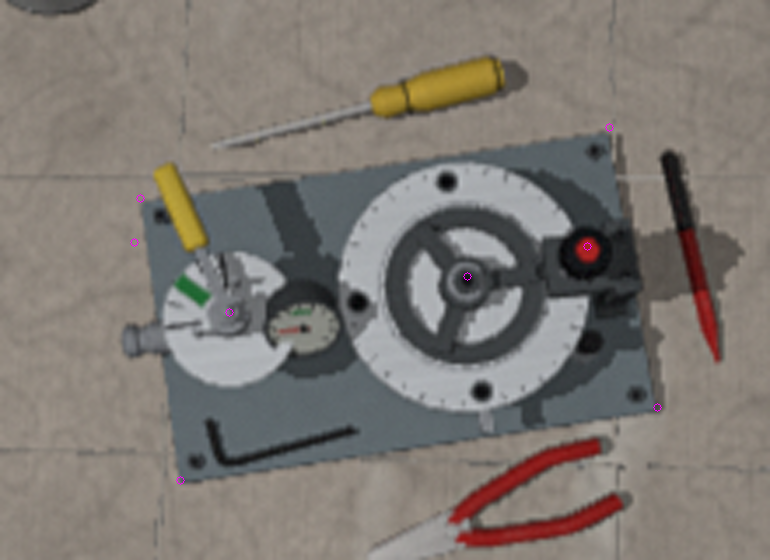

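The fit agrees with the picture: the axis, knob, table and corners are all within a few mm. The lever stands at about 0.27 rad. I'm setting out towards the lever grip at about (0.641, 0.102), turning as I go.

```bash
cat >> h.py <<'E'
from scipy.spatial.transform import Rotation as Ro
def go(x,y,z_grasp,yaw=None):
    """rows' numbers to put the grasp point at x,y,z, tool y axis at world yaw"""
    o=robot.get_obs();R=Ro.from_quat(o["tool_rot"]).as_matrix()
    d=R.T@(np.array([x,y,z_grasp-.011])-o["position"])/.3
    cur=np.arctan2(R[1,1],R[0,1]);t=0 if yaw is None else -((yaw-cur+np.pi/2)%np.pi-np.pi/2)/(2*np.pi)
    print("t %.2f"%o["time"],np.round(o["position"],4),"yaw %.3f"%cur,"row",np.round(d,4),"turn %.4f"%t,"q6 %.2f"%o["q"][5])
E
python3 -m handwheel '[[-0.9,-0.46,0,-0.133],[-0.9,-0.46,0,-0.133],[-0.9,-0.46,0,-0.133],[-0.9,-0.46,0,-0.133],[-0.9,-0.46,0,-0.133],[-0.9,-0.46,0,-0.133],[-0.9,-0.46,0,-0.133],[-0.9,-0.46,0,-0.133],[-0.9,-0.46,0,-0.133]]' 50 30
python3 -c "
from h import *
go(.6406,.1017,.15,2.0)"
```

```text
time: 2.2
position: [0.445, 0.3363, 0.2308]
tool_rot: [-0.21, 0.978, -0.001, 0.001]
ft_force: [0.6, -0.1, -0.4]
grip_width: 0.0447
grip_force: 0.0
t 2.20 [0.445  0.3363 0.2308] yaw 1.995 row [-0.2718 -0.9803  0.3093] turn -0.0008 q6 -1.55
```

```bash
python3 -m handwheel '[[-0.272,-0.98,0.31,0],[-0.272,-0.98,0.31,0],[-0.272,-0.98,0.31,0],[-0.272,-0.98,0.31,0],[-0.272,-0.98,0.31,0],[-0.272,-0.98,0.31,0],[-0.272,-0.98,0.31,0],[-0.272,-0.98,0.31,0],[-0.272,-0.98,0.31,0],[-0.272,-0.98,0.31,0],[-0.272,-0.98,0.31,0]]'
python3 - <<'E'
from h import *
go(.6406,.1017,.082,2.0)
c=vision.camera("side");im=cv2.resize(c["frame"][100:300,240:460],None,fx=3,fy=3,interpolation=cv2.INTER_CUBIC)
for P in((.6406,.1017,.082),(.5779,.0729,.082)):
    u=(proj(c,np.array(P))-[240,100])*3;cv2.circle(im,tuple(int(v) for v in u),4,(255,0,255),1)
cv2.imwrite("pics/c2.png",im[:,:,::-1])
E
```

```text
time: 3.12
position: [0.6363, 0.1078, 0.1374]
tool_rot: [-0.213, 0.977, 0.0, -0.001]
ft_force: [0.6, 0.3, -1.4]
grip_width: 0.0433
grip_force: 0.0
t 3.12 [0.6363 0.1078 0.1374] yaw 1.999 row [-0.0049 -0.0246  0.2212] turn -0.0001 q6 -2.01
```

View pics/c2.png

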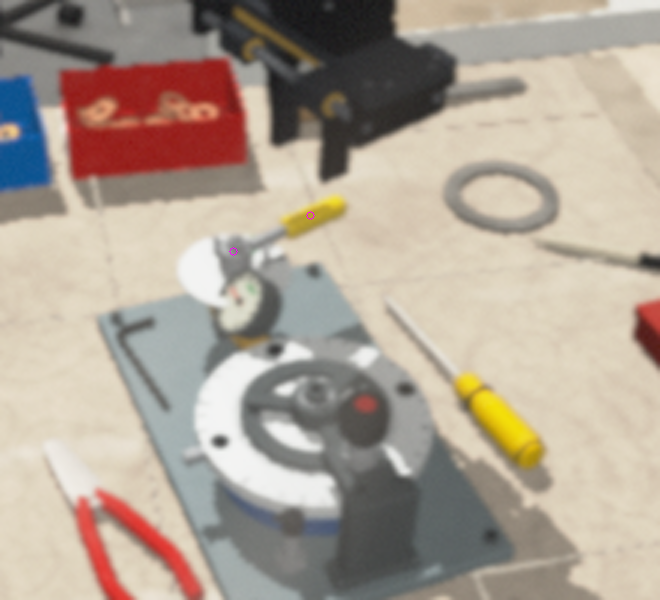

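The markers sit on the sleeve, at (310,215) in the crop, and on the valve axis, at (233,251), so the estimate holds. The fingers are above the sleeve. Next I descend and close.

```bash
python3 -m handwheel '[[-0.005,-0.025,0,0],[-0.005,-0.025,0.08,0],[-0.005,-0.025,0.15,0],[-0.005,-0.025,0.22,0],[-0.005,-0.025,0.22,0],[-0.005,-0.025,0.22,0]]'
python3 -m handwheel '[[0,0,0,0],[0,0,0,0],[0,0,0,0],[0,0,0,0],[0,0,0,0]]' 0 30
python3 - <<'E'
from h import *
go(.6184,.1288,.082,2.0+.515)
o=robot.get_obs();R=Ro.from_quat(o["tool_rot"]).as_matrix()
a=np.array([.5779,.0729]);v=o["position"][:2]-a;r=np.hypot(*v);th=np.arctan2(v[1],v[0]);print("r,open",r,th-.159)
D=.785-(th-.159)
for f in (.25,.5,.75,1,1.05):
    P=a+r*np.array([np.cos(th+f*D),np.sin(th+f*D)]);d=R.T@np.array([*(P-o["position"][:2]),0])/.3;print(f,np.round(d,3),round(-f*D/6.283,4))
E
```

```text
time: 3.67
position: [0.6406, 0.1016, 0.0711]
tool_rot: [-0.213, 0.977, 0.0, -0.001]
ft_force: [-0.3, -0.1, 0.6]
grip_width: 0.0436
grip_force: 0.0
time: 4.08
position: [0.642, 0.1009, 0.0725]
tool_rot: [-0.213, 0.977, -0.0, 0.001]
ft_force: [0.1, 2.4, 2.1]
grip_width: 0.0177
grip_force: 1.5
t 4.08 [0.642  0.1009 0.0725] yaw 2.000 row [0.033  0.1174 0.0048] turn -0.0820 q6 -2.02
r,open 0.0699711177444571 0.25247181300869503
0.25 [ 0.002  0.031 -0.   ] -0.0212
0.5 [ 0.007  0.062 -0.   ] -0.0424
0.75 [ 0.017  0.091 -0.   ] -0.0636
1 [ 0.03   0.119 -0.   ] -0.0848
1.05 [ 0.033  0.124 -0.   ] -0.089
```

```bash
python3 -m handwheel '[[0,0,0,0],[0,0,0,0],[0,0.015,0,-0.0106],[0.002,0.031,0,-0.0212],[0.004,0.047,0,-0.032],[0.007,0.062,0,-0.0424],[0.012,0.077,0,-0.053],[0.017,0.091,0,-0.0636],[0.023,0.105,0,-0.074],[0.03,0.119,0,-0.085],[0.03,0.119,0,-0.085],[0.03,0.119,0,-0.085],[0.03,0.119,0,-0.085]]'
python3 - <<'E'
from h import *
go(.6184,.1288,.082,2.515)
o=robot.get_obs();a=np.array([.5779,.0729]);v=o["position"][:2]-a;print("open",np.arctan2(v[1],v[0])-.159)
E
```

```text
time: 5.17
position: [0.6186, 0.1304, 0.0723]
tool_rot: [-0.462, 0.887, 0.001, 0.0]
ft_force: [-1.7, 3.9, 6.1]
grip_width: 0.0143
grip_force: 29.9
t 5.17 [0.6186 0.1304 0.0723] yaw 2.532 row [ 0.0047 -0.0023  0.0044] turn 0.0027 q6 -2.50
open 0.7950829457241216
```

Now I release, rise and look at the lever.

```bash
python3 -m handwheel '[[0,0,0,0],[0,0,0,0],[0,0,0,0],[0,0,0,0]]' 50
python3 -m handwheel '[[0,0,-0.1,0],[0,0,-0.2,0],[0,0,-0.33,0],[0,0,-0.45,0],[0,0,-0.45,0]]'
python3 - <<'E'
from h import *
go(.6103,-.1285,.18,None)
c=vision.camera("side");ys,n=cen(blob(c["frame"],"y",(165,338),25))
d=ray(c,ys,.084)[:2]-[.5779,.0729];print(ys,n,np.hypot(*d),np.arctan2(d[1],d[0])-.159)
im=cv2.resize(c["frame"][100:300,240:460],None,fx=3,fy=3,interpolation=cv2.INTER_CUBIC)
cv2.imwrite("pics/c3.png",im[:,:,::-1])
E
```

```text
time: 5.5
position: [0.6184, 0.129, 0.0711]
tool_rot: [-0.463, 0.886, -0.0, -0.0]
ft_force: [-0.4, -0.7, 0.6]
grip_width: 0.0337
grip_force: 0.0
time: 5.92
position: [0.6236, 0.1294, 0.2145]
tool_rot: [-0.463, 0.886, -0.004, 0.007]
ft_force: [0.8, -0.0, 1.2]
grip_width: 0.0435
grip_force: 0.0
t 5.92 [0.6236 0.1294 0.2145] yaw 2.533 row [ 0.7321 -0.4528  0.151 ] turn 0.0000 q6 -2.50
[164.58762887 330.96907216] 97 0.0700877035833169 0.7783468536461885
```

View pics/c3.png

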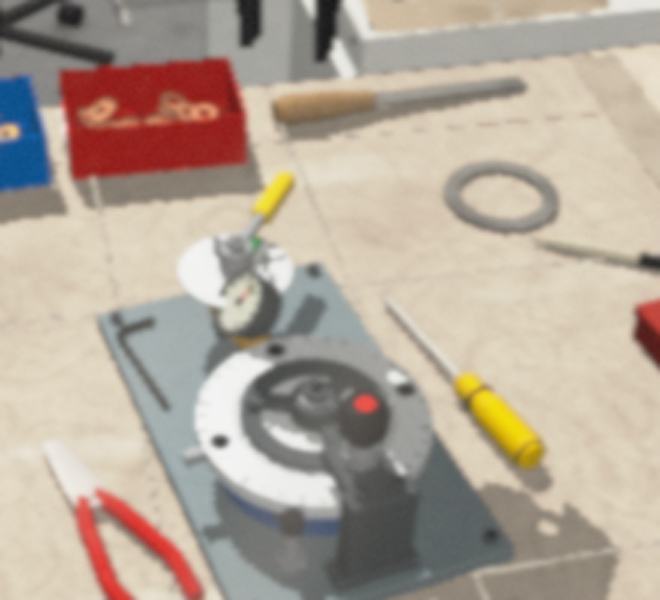

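The lever is over the green mark, at (258,243) in the crop. The colour centroid puts it at 0.78 rad, and the gauge needle points up. Next is the knob.

```bash
python3 -m handwheel '[[0.732,-0.453,0.15,0.128],[0.732,-0.453,0.15,0.128],[0.732,-0.453,0.15,0.128],[0.732,-0.453,0.15,0.128],[0.732,-0.453,0.15,0.128],[0.732,-0.453,0.15,0.128],[0.732,-0.453,0.15,0.128],[0.732,-0.453,0.15,0.128],[0.732,-0.453,0.15,0.128],[0.732,-0.453,0.15,0.128],[0.732,-0.453,0.15,0.128]]' 70 60
python3 - <<'E'
from h import *
go(.6103,-.1277,.115,1.73)
E
```

```text
time: 6.88
position: [0.6045, -0.1266, 0.1613]
tool_rot: [-0.081, 0.997, 0.0, -0.0]
ft_force: [-0.7, 0.6, 0.1]
grip_width: 0.0608
grip_force: 0.0
t 6.88 [ 0.6045 -0.1266  0.1613] yaw 1.732 row [-0.0188 -0.0068  0.1909] turn 0.0003 q6 -2.12
```

```bash
python3 -m handwheel '[[-0.019,-0.007,0,0],[-0.019,-0.007,0.05,0],[-0.019,-0.007,0.1,0],[-0.019,-0.007,0.15,0],[-0.019,-0.007,0.19,0],[-0.019,-0.007,0.19,0],[-0.019,-0.007,0.19,0]]'
python3 -m handwheel '[[0,0,0,0],[0,0,0,0],[0,0,0,0],[0,0,0,0],[0,0,0,0],[0,0,0,0],[0,0,0,0],[0,0,0,0]]' 0 60
```

```text
time: 7.47
position: [0.6107, -0.1288, 0.1041]
tool_rot: [-0.08, 0.997, 0.0, -0.0]
ft_force: [0.4, -0.1, 0.8]
grip_width: 0.0608
grip_force: 0.0
time: 8.13
position: [0.6104, -0.1274, 0.105]
tool_rot: [-0.079, 0.997, 0.002, -0.0]
ft_force: [-0.2, 5.6, 2.2]
grip_width: 0.0262
grip_force: 60.0
```

```bash
python3 -m handwheel '[[0,0,-0.008,0],[0,0,-0.016,0],[0,0,-0.024,0],[0,0,-0.032,0],[0,0,-0.04,0],[0,0,-0.044,0],[0,0,-0.044,0],[0,0,-0.044,0],[0,0,-0.044,0]]'
```

```text
time: 8.88
position: [0.6103, -0.1274, 0.1152]
tool_rot: [-0.079, 0.997, 0.002, -0.001]
ft_force: [4.5, 3.9, -11.3]
grip_width: 0.0263
grip_force: 60.0
```

```bash
python3 -m handwheel '[[0,0,-0.004,0],[0,0,-0.008,0],[0,0,-0.008,0],[0,0,-0.008,0],[0,0,-0.008,0]]'
python3 -m handwheel '[[0,0,-0.004,0],[0,0,-0.004,0],[0,0,-0.004,0],[0,0,-0.004,0]]'
```

```text
time: 9.3
position: [0.6102, -0.1274, 0.1171]
tool_rot: [-0.079, 0.997, 0.002, -0.001]
ft_force: [5.6, 4.0, -13.8]
grip_width: 0.0265
grip_force: 60.0
time: 9.63
position: [0.6102, -0.1274, 0.1172]
tool_rot: [-0.079, 0.997, 0.002, -0.001]
ft_force: [6.8, 3.6, -18.8]
grip_width: 0.0263
grip_force: 60.0
```

The pin is at its stop: the tool has risen 12.2 mm and the force climbs without further motion. I'll hold here for 3 s while the table turns, then look.

```bash
python3 -m handwheel '[[0,0,0,0],[0,0,0,0],[0,0,0,0],[0,0,0,0],[0,0,0,0],[0,0,0,0],[0,0,0,0],[0,0,0,0],[0,0,0,0],[0,0,0,0],[0,0,0,0],[0,0,0,0],[0,0,0,0],[0,0,0,0],[0,0,0,0],[0,0,0,0],[0,0,0,0],[0,0,0,0],[0,0,0,0],[0,0,0,0]]'
python3 -m handwheel '[[0,0,0,0],[0,0,0,0],[0,0,0,0],[0,0,0,0],[0,0,0,0],[0,0,0,0],[0,0,0,0],[0,0,0,0],[0,0,0,0],[0,0,0,0],[0,0,0,0],[0,0,0,0],[0,0,0,0],[0,0,0,0],[0,0,0,0],[0,0,0,0],[0,0,0,0],[0,0,0,0],[0,0,0,0],[0,0,0,0]]'
python3 - <<'E'
from h import *
a=vision.camera("side");t=vision.camera("top")
x=cv2.resize(a["frame"][140:300,260:420],(400,400),interpolation=cv2.INTER_CUBIC);y=cv2.resize(t["frame"][110:250,260:400],(400,400),interpolation=cv2.INTER_CUBIC)
cv2.imwrite("pics/c4.png",np.hstack([x,y])[:,:,::-1])
for i in range(4):
    b=vision.camera("side");
print("diff",np.abs(a["frame"].astype(int)-b["frame"])[140:300,260:420].mean())
E
```

```text
time: 11.3
position: [0.6102, -0.1274, 0.1172]
tool_rot: [-0.079, 0.997, 0.002, -0.001]
ft_force: [6.7, 3.2, -19.7]
grip_width: 0.0259
grip_force: 60.0
time: 12.97
position: [0.6102, -0.1274, 0.1172]
tool_rot: [-0.079, 0.997, 0.002, -0.001]
ft_force: [6.5, 3.2, -19.6]
grip_width: 0.0262
grip_force: 60.0
diff 0.9316536458333333
```

View pics/c4.png

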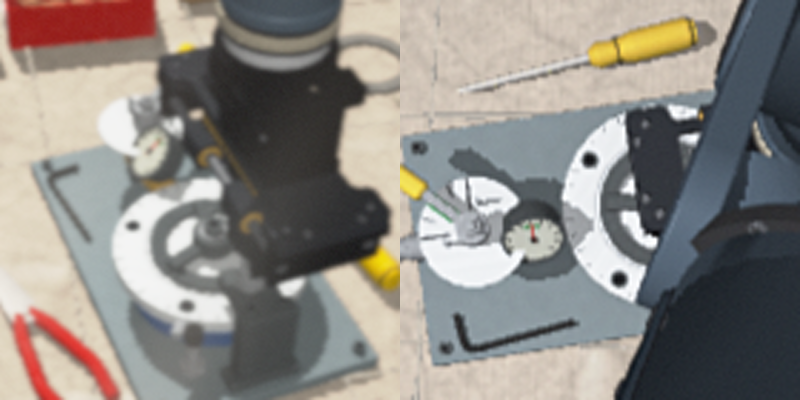

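Left half: table holes at (133,226) and (187,305), so the table has turned. Right half: holes at (590,160) and (619,278), gauge needle straight up and the lever undisturbed. I'll check the table angle numerically.

```bash
python3 - <<'E'
from h import *
t=vision.camera("top");s=vision.camera("side");p=np.array([.59378,-.0258]);w=.1593
ax=p+.04*np.array([np.sin(w),-np.cos(w)])
def A(c,px):
    d=ray(c,(px[1],px[0]),.056)[:2]-ax;return round(np.hypot(*d),4),round(float(np.degrees(np.arctan2(d[1],d[0])-w)),1)
print("top before",[A(t,(220+u/3.5,100+v/3.5)) for u,v in((447,181),(358,302),(482,391))])
print("top now",[A(t,(260+u*.35,110+v*.35)) for u,v in((190,160),(219,278))])
print("side before",[A(s,(240+u/3,100+v/3)) for u,v in((275,350),(220,440),(405,388))])
print("side now",[A(s,(260+u*.4,140+v*.4)) for u,v in((133,226),(187,305))])
g=cv2.cvtColor(s["frame"],cv2.COLOR_RGB2GRAY)
E
python3 -m handwheel '[[0,0,0,0],[0,0,0,0],[0,0,0,0],[0,0,0,0],[0,0,0,0],[0,0,0,0],[0,0,0,0],[0,0,0,0],[0,0,0,0],[0,0,0,0],[0,0,0,0],[0,0,0,0],[0,0,0,0],[0,0,0,0],[0,0,0,0],[0,0,0,0],[0,0,0,0],[0,0,0,0],[0,0,0,0],[0,0,0,0]]'
python3 - <<'E'
from h import *
t=vision.camera("top")["frame"];a=cv2.imread("pics/c4.png")[:,400:,::-1]
y=cv2.resize(t[110:250,260:400],(400,400),interpolation=cv2.INTER_CUBIC)
print(np.abs(y.astype(int)-a)[100:320,160:240].mean(),np.abs(y.astype(int)-a)[320:,160:240].mean())
E
```

```text
top before [(np.float64(0.0623), 0.9), (np.float64(0.0651), 91.8), (np.float64(0.0659), -180.4)]
top now [(np.float64(0.0632), 51.9), (np.float64(0.0656), 139.9)]
side before [(np.float64(0.0632), 89.8), (np.float64(0.0627), -180.0), (np.float64(0.0649), 0.4)]
side now [(np.float64(0.0624), 140.1), (np.float64(0.063), -129.4)]
time: 15.03
position: [0.6102, -0.1274, 0.1172]
tool_rot: [-0.079, 0.997, 0.002, -0.001]
ft_force: [6.8, 3.3, -18.9]
grip_width: 0.0263
grip_force: 60.0
0.6944128787878788 0.7846875
```

The table has turned 50° and is at rest, the lever is at half, and the pin is held at its stop, so I'm handing in.

```bash
python3 -c "
from rig import job
print(job.hand_in())"
```

```text
the job is handed in; nothing more can be done
None
```

I've handed the job in: the valve lever is at half (about 0.78 rad, over the green mark), the table has turned about 50° to its stop, and the gripper is still holding the knob with the pin fully up. No verdict came back from the hand-in.

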